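Dispense a truffle and hold it up in the serving tongs

TASK

Dispense one truffle: pull the dispenser's sprung slide by its yellow knob all the way out to its stop, and let it go fully home again so that the red truffle ends up waiting in the trough. Then take the serving tongs from their rest, close their jaws on the truffle and lift it at least 15 cm above the counter; finish while still holding it up in the tongs, hanging free and still. Never touch the truffle with the gripper or the arm, don't drop it on the counter, and leave the jar, the bowl and the gift box where they are.

Things in the scene. Friction and masses are not known exactly. Their poses are not given: they have to be found in the camera images.
- dispenser: Truffle dispenser, fixed: dark wood foot 150 x 110 mm, steel stand, clear square chute (46 x 46 mm outside, open top 143 mm above the counter). Origin: on the counter under the chute's axis. x points from the trough's open end to the chute (roughly away from the robot), y is the direction in which the slide is pulled, z up.
- pickup (a point): Where the truffle's centre comes to rest in the steel V trough (46 mm wide, sloping down to -x from under the chute): 75 mm in front (-x) of the dispenser's origin, 55 mm above the counter. Axes as the dispenser's. The wooden end stop, 12 mm wide, top 60 mm above the counter, stands 17 to 22 mm further to -x. Nothing else stands above or beside the trough here.
- slide (a joint): How far the sprung slide is pulled out, m: 0 = home (shut), 0.055 = at its stop. Its flat gate shuts the chute from below, 98 mm above the counter; when about 45 mm out the truffle drops into the trough and rolls to the end stop. The spring draws it home with 3 N at home, 6.3 N at the stop; let go, it goes home by itself.
- knob (a point): Grip point in the yellow knob on the slide's outer end, 128 mm above the counter. The knob is a square post 18 x 18 mm (sides along the dispenser's axes), 98 to 148 mm above the counter. At home it stands 85 mm from the dispenser's origin along the dispenser's +y; pull it along +y. A flat bar 18 mm wide, top 98 mm above the counter, joins it to the chute.
- truffle_center (a point): Centre of the truffle, a ball of 34 mm diameter in red foil, about 25 g. It starts in the chute on the shut gate. Its axes mean nothing.
- truffle: The same truffle (for contacts); refer to its centre.
- tongs: Steel serving tongs, 190 mm long, about 90 g, lying flat on their rest: two arms 20 mm high joined by a sprung hinge at the rear; they open and close horizontally. Origin: underside, on the middle line between the two black rubber grip pads. x points along the middle line of the open tongs to the jaws, y to the left arm, z up. This body carries hinge and right arm.
- tongs_grip (a point): Where to grip the tongs: on the middle line between the rubber pads (44 mm long), half-way up (10 mm above the underside, 40 mm above the counter on the rest). Axes as the tongs'. Hinge pin 75 mm behind (-x), jaws' middle 95 mm ahead (+x) at the same height. The open tongs measure 51 mm over the pads; squeeze the pads from both sides to close the jaws.
- tongs_jaws (a point): Middle between the open jaws, 95 mm ahead of the grip point. The jaws are 30 mm long in x, 19 mm high, V grooved, 3 mm thick, and stand 62 mm apart inside when open. They close 2.3 mm per mm at the pads; on the truffle the pads measure about 38 mm over all.
- tong_arm (a joint): Closing angle of the tongs, rad: 0 = fully open, about 0.165 = closed on the truffle, 0.30 = stop. They stay fully open until the pads are squeezed with about 8 N; closed on the truffle the spring takes about 10 N of the grip, and 45 per cent of the rest presses on the truffle.
- rest: Dark wooden tongs rest, fixed: base 165 x 75 x 6 mm with two cross bars whose tops are 30 mm above the counter, 62 mm behind and 58 mm ahead of its middle (bars 16 mm thick in x; the front one 92 mm long, the rear one 60 mm). The grip pads lie over the gap between the bars. Origin: on the counter, under its middle; x towards the jaws' end.
- jar: Bystander: amber glass jar with brass lid, 60 mm across, 90 mm high. Origin at its underside.
- bowl: Bystander: copper bowl, 100 mm across, 45 mm high. Origin at its underside.
- giftbox: Bystander: dark chocolate box with green ribbon, 100 x 70 x 28 mm. Origin at its underside.

How it is judged:
On the way, in this order (a step that is already met when the one before it is completed fails the run):
1. the slide is pulled out to its stop (value of joint slide above 0.05 m), for 0.1 s.
2. the slide is home again and the truffle lies in the trough at its end stop (value of joint slide below 0.005 m and distance between truffle_center and pickup below 0.012 m), for 0.2 s.
3. the tongs, held by the gripper, have both jaws on the truffle (contact force between the fingers and tongs above 1 N and contact force between truffle and tong_arm above 0.3 N and contact force between truffle and tongs above 0.3 N), for 0.2 s.
At the end, for the whole second after the job is handed in: The truffle's centre is over 150 mm above the counter, still (under 40 mm/s), clamped between the tongs' jaws (over 0.3 N) and touched by nothing else; the tongs are over 100 mm up, held by the fingers (over 1 N), clear of dispenser and rest; the slide is home (within 6 mm) (height (world z) of truffle_center above 0.15 m and height (world z) of tongs_grip above 0.1 m and value of joint tong_arm above 0.1 rad and contact force between truffle and tong_arm above 0.3 N and contact force between the fingers and tongs above 1 N and contact force between each of dispenser, the fingers and truffle below 0.05 N and contact force between each of dispenser, rest and tongs below 0.05 N and linear speed of truffle below 0.04 m/s and value of joint slide below 0.006 m); the arm keeps its last pose, push and grip.
It fails at once if the gripper or arm touches the truffle (contact force between any of the fingers, the arm and truffle above 0.2 N).
It fails at once if the truffle falls to the counter (height (world z) of truffle_center below 0.035 m).
It fails at once if the jar is disturbed (distance of jar from where it was at the start of the episode above 0.03 m).
It fails at once if the bowl is disturbed (distance of bowl from where it was at the start of the episode above 0.03 m).
It fails at once if the gift box is disturbed (distance of giftbox from where it was at the start of the episode above 0.03 m).
It also fails if it takes over 58 s, if anything falls off the work surface, if the arm or the gripper's body presses on something with over 40 N, if the wrist force passes 120 N, or if a joint passes its speed limit or range.

ROBOT

A 7-joint arm with a two-finger parallel gripper is mounted at the origin on the work surface. World frame = base frame: x ahead of the robot, y to its left, z up, the work surface at z = 0. Lengths are in m, angles in rad, forces in N, time in s.
With the tool pointing down it reaches from about 0.425 to 0.925 m from the base axis. Payload 6.8 kg.
Tool frame: the origin (TCP) lies at the very end of the fingers, on their centre line; the grasp point (between the pads) lies 19 mm behind it; z points along the fingers, y is the line along which they close (so a half turn about z gives the same grasp; the last joint's range is limited). The gripper opens to 85 mm and grips with 20 to 120 N. Pads are 22 mm wide; open, the fingers measure 114 mm over their backs; the gripper's body (76 mm by 85 mm) begins 54 mm behind the grasp point. The pads swing forward as they close: fully open they stand 13 mm farther back than shut.
Start: joints at [1.081, 0.477, 0.022, 1.555, -0.011, 1.109, -0.083], TCP at [0.252, -0.626, 0.231] pointing down, gripper open.
Joint ranges: [-2.96, 2.96], [-0.34, 2.1], [-1.41, 1.46], [0.24, 2.44], [-1.37, 4.51], [0.17, 1.92], [-2.96, 2.96]. Speed limits (rad/s): [2.39, 2.39, 3.14, 3.14, 3.14, 3.14, 3.14].

INTERFACE

Orientations are given as a unit quaternion [w, x, y, z].
In Python, from station import bot gives the robot as it stands.
- The arm moves only by the tool jog_arm, never from a script. Its argument "motion" is a list of rows, each a list of 7 numbers: the turn, a rotation vector about the tool's x, y, z in rad, then the shift along the tool's x, y, z in mm, then the finger opening in mm, from 0 to 85.4. A call has 1 to 10 rows; each row is the pose to reach, as a shift and turn from the pose commanded when the call began, along the tool's axes at that moment; what a row does not reach only later rows make up. A row lasts 1/8 s, in which the tool goes at most 62.5 mm and 10.7 degrees, less where a joint would pass 70% of its speed; a pose out of reach is approached as far as the arm can. A call with a gripper value outside its range is refused whole. The fingers move at their own pace and stop on an object; "grip_force" is the grip in N (left out, the last holds). Time passes only in rows, so rows that repeat a pose let the fingers close. It gives the time, the measured TCP pose, the force, the opening and the grip force at its end, in the units of the state.
- bot.get_obs(): the state, without advancing time (a new reading comes with each control period).
- bot.read_camera(name): name is "scene" or "top" or "wrist"; returns a dict with "pixels" (420x560x3 uint8, red, green, blue), "camera_matrix" (3x3 intrinsics, pixels), "T" (4x4, takes a point from camera to world coordinates); the wrist camera has in their place "tool_from_camera" (4x4, takes a point from camera to tool coordinates, whose origin is the TCP and whose axes are the flange's). Camera axes: x right, y down, z forward; pixel columns grow to the right and rows downward; lengths in m; the calibration is good to about 2 mm. A picture is of the moment at which its call begins: read the wrist's pose just before it. There is no depth.
- bot.hand_in(): hands the job in; it is judged then, once.
Trained networks look in a picture, given as the dict that the camera call returned (one of the last four; its "shot" number tells which), for a name from the list of things; names that differ only in an ending like _2 or _b are one class to them, and where a whole thing is asked for, a point or a joint stands for the part that bears it (a point fixed in the world has none). Each returns a list of dicts, best first, with "score" (0 to 1); they miss things now and then, are a little off and sometimes report something else, mostly with a low value. They report only what shows in the picture. A call takes as long as a camera call.
- bot.spot_in(thing, picture): "xy" ([column, row] in pixels, amid what is visible of it).
- bot.tip_of(thing, picture): "xy" ([column, row] in pixels: a listed point, or the origin of a listed thing).
The state is a dict: "t": time; "q": joint angles; "joint_vel": joint speeds; "joint_torque": joint torques, N m; "eef_pos": TCP position; "tool_rot": TCP orientation; "contact_force": force on the tool from outside, world axes, zero at the start; "torque": the same for the moment, N m; "gripper_width": opening from 0.0 (shut) to 1.0 (fully open); "grasp_force": force on a finger pad.
Only numpy, scipy, OpenCV 4.12 (cv2) and the standard library are available. Lean on these libraries where they do the work, as an engineer would, in place of code of your own. Each camera call takes 0.05 s, during which the arm holds its last target. There are 200 camera calls.

## Working session

There is one attempt and no reset: what is moved stays moved. The work goes in short steps, Python scripts to look and compute and a tool call to move; the robot and the scene stay as the last step left them, time stands still between calls to the robot, and variables do not carry over. Pictures are saved under pics/ and viewed, at most 10 in all, crops included, and the job is handed in when it is done.

Besides the shell and the picture viewer there is one more tool, called after "Request:" in YAML: its name, and indented under it one key for each argument. jog_arm: Moves the arm, as the interface text tells. Its arguments: {"type":"object","properties":{"motion":{"type":"array"},"grip_force":{"type":"number"}},"required":["motion"]}

```bash
mkdir -p pics; ls
cat > h.py <<'E'
import numpy as np, cv2
from station import bot
def ray(p,xy,T=None):
    T=np.array(p["T"]) if T is None else T
    d=T[:3,:3]@(np.linalg.inv(np.array(p["camera_matrix"]))@[xy[0],xy[1],1]); return T[:3,3],d
def atz(p,xy,z,T=None):
    o,d=ray(p,xy,T); return o+d*(z-o[2])/d[2]
def tri(rs):
    A=0;b=0
    for o,d in rs:
        d=d/np.linalg.norm(d);M=np.eye(3)-np.outer(d,d);A=A+M;b=b+M@o
    return np.linalg.solve(A,b)
E
python3 - <<'E'
from h import *
P={n:bot.read_camera(n) for n in("scene","top")}
for n,p in P.items(): cv2.imwrite(f"pics/{n}.png",p["pixels"][:,:,::-1])
ks=dict(dispenser=0,pickup=.055,knob=.128,truffle_center=.115,tongs=.03,tongs_grip=.04,tongs_jaws=.04,rest=0,jar=0,bowl=0,giftbox=0)
for k,z in ks.items():
    rs=[]
    for n,p in P.items():
        r=bot.tip_of(k,p)[:2]
        for q in r: print(k,n,np.round(q["xy"]),round(q["score"],2),atz(p,q["xy"],z).round(3))
        if r: rs.append(ray(p,r[0]["xy"]))
    if len(rs)==2: print("   tri",tri(rs).round(3))
o=bot.get_obs();print(o["t"],o["eef_pos"],o["tool_rot"],o["gripper_width"])
E
```

```text
pics
dispenser scene [281. 260.] 0.66 [ 0.635 -0.047 -0.   ]
dispenser top [307. 187.] 0.87 [ 0.62  -0.054  0.   ]
   tri [ 0.626 -0.049 -0.006]
pickup scene [258. 235.] 0.92 [ 0.555 -0.059  0.055]
pickup top [308. 211.] 0.87 [ 0.553 -0.057  0.055]
pickup top [172. 268.] 0.49 [0.408 0.268 0.055]
   tri [ 0.553 -0.057  0.053]
knob scene [297. 210.] 0.55 [0.62  0.034 0.128]
knob top [269. 176.] 0.85 [0.623 0.034 0.128]
   tri [0.622 0.033 0.13 ]
truffle_center top [306. 174.] 0.62 [ 0.632 -0.05   0.115]
tongs scene [185. 270.] 0.83 [ 0.494 -0.281  0.03 ]
tongs top [401. 235.] 0.81 [ 0.499 -0.286  0.03 ]
   tri [ 0.499 -0.285  0.036]
tongs_grip scene [183. 268.] 0.82 [ 0.491 -0.285  0.04 ]
tongs_grip scene [187. 270.] 0.65 [ 0.506 -0.281  0.04 ]
tongs_grip top [399. 238.] 0.72 [ 0.49  -0.278  0.04 ]
   tri [ 0.489 -0.281  0.036]
rest scene [189. 280.] 0.64 [ 0.502 -0.279  0.   ]
rest top [400. 237.] 0.64 [ 0.498 -0.29   0.   ]
   tri [ 0.501 -0.285  0.003]
jar scene [344. 192.] 0.82 [0.563 0.356 0.   ]
jar top [146. 215.] 0.79 [0.543 0.355 0.   ]
jar top [399. 239.] 0.63 [ 0.493 -0.286  0.   ]
   tri [ 0.549  0.365 -0.013]
bowl scene [293. 186.] 0.66 [0.405 0.266 0.   ]
bowl top [168. 265.] 0.84 [0.415 0.292 0.   ]
   tri [ 0.407  0.283 -0.004]
giftbox scene [261. 326.] 0.97 [ 0.759 -0.255  0.   ]
giftbox top [390. 133.] 0.58 [ 0.765 -0.266  0.   ]
   tri [ 0.763 -0.262  0.011]
1.2 [ 0.251478   -0.62643858  0.2313008 ] [ 1.71013275e-05  9.81839790e-01  1.89711955e-01 -5.99301832e-06] 0.9994494435649329
```

View pics/top.png

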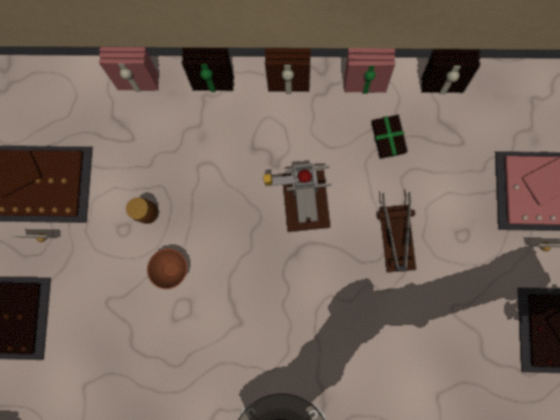

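View pics/scene.png

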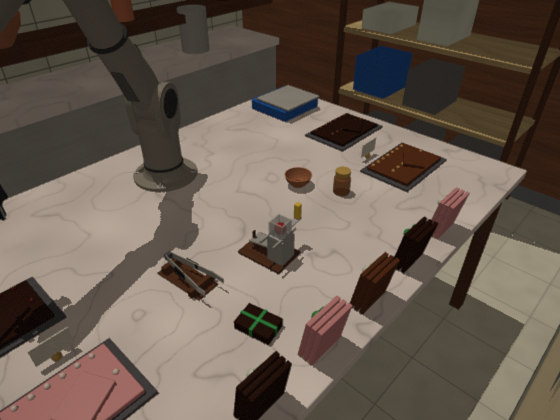

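The pictures agree with the detections. The dispenser is at about (0.628, -0.051) with a yaw of about 4°, the knob at about (0.622, 0.034) and the tongs at about (0.49, -0.28), jaws towards +x. I'll stop above the tongs for a close look.

Request:
jog_arm:
  motion:
    - [0,0,0.31,312,-241,-70,85]
    - [0,0,0.31,312,-241,-70,85]
    - [0,0,0.31,312,-241,-70,85]
    - [0,0,0.31,312,-241,-70,85]
    - [0,0,0.31,312,-241,-70,85]
    - [0,0,0.31,312,-241,-70,85]
    - [0,0,0.31,312,-241,-70,85]
    - [0,0,0.31,312,-241,-70,85]
    - [0,0,0.31,312,-241,-70,85]

```text
t: 2.33
eef_pos: [0.4503, -0.2878, 0.3011]
tool_rot: [0.0, 0.999, 0.035, -0.0]
contact_force: [-1.1, -0.2, 0.9]
gripper_width: 0.998
grasp_force: 0.0
```

```bash
cat >> h.py <<'E'
from scipy.spatial.transform import Rotation as R
def wrist(name=None):
    o=bot.get_obs(); p=bot.read_camera("wrist")
    T=np.eye(4);T[:3,:3]=R.from_quat(np.roll(o["tool_rot"],-1)).as_matrix();T[:3,3]=o["eef_pos"]
    p["TW"]=T@np.array(p["tool_from_camera"])
    if name: cv2.imwrite(f"pics/{name}.png",p["pixels"][:,:,::-1])
    return o,p
def find(p,ks):
    for k,z in ks.items():
        for q in bot.tip_of(k,p)[:2]: print(k,np.round(q["xy"]),round(q["score"],2),atz(p,q["xy"],z,p["TW"]).round(4))
E
python3 - <<'E'
from h import *
o,p=wrist("w1")
print(o["t"],o["eef_pos"],o["tool_rot"],o["q"]);print(np.round(p["tool_from_camera"],3))
find(p,dict(tongs_grip=.04,tongs_jaws=.04,tongs=.03,rest=0,pickup=.055,knob=.128,dispenser=0,truffle_center=.115))
E
```

```text
2.325 [ 0.4503467  -0.28781388  0.301079  ] [ 2.40509717e-04  9.99385555e-01  3.50475205e-02 -3.54806860e-04] [ 0.5294014   0.18756033 -0.09006926  1.79958474  0.0191522   1.15566837
 -1.06751551]
[[-0.    -0.963 -0.268  0.068]
 [ 1.    -0.001  0.002 -0.001]
 [-0.002 -0.268  0.963 -0.142]
 [ 0.     0.     0.     1.   ]]
tongs_grip [277. 132.] 0.59 [ 0.4947 -0.2773  0.04  ]
tongs [275. 134.] 0.64 [ 0.4924 -0.2748  0.03  ]
rest [279. 130.] 0.96 [ 0.4959 -0.279   0.    ]
pickup [78. 67.] 0.57 [ 0.55  -0.057  0.055]
dispenser [92.  2.] 0.98 [ 0.6272 -0.048   0.    ]
truffle_center [279. 129.] 0.61 [ 0.5022 -0.2799  0.115 ]
```

View pics/w1.png

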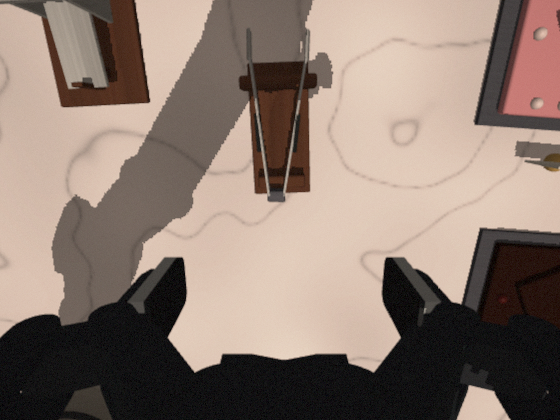

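The tongs lie almost parallel to the tool, with the hinge at (276,197), the black pads at row 132 and the jaw tips at (249,30) and (307,30). The foot's front edge runs from (63,106) to (148,101). Next is the knob.

Request:
jog_arm:
  motion:
    - [0,0,0,172,-307,50,50]
    - [0,0,0,172,-307,50,50]
    - [0,0,0,172,-307,50,50]
    - [0,0,0,172,-307,50,50]
    - [0,0,0,172,-307,50,50]
    - [0,0,0,172,-307,50,50]
    - [0,0,0,172,-307,50,50]
    - [0,0,0,172,-307,50,50]

```text
t: 3.78
eef_pos: [0.6006, 0.031, 0.2511]
tool_rot: [0.0, 0.999, 0.036, -0.0]
contact_force: [-1.1, -1.4, -0.5]
gripper_width: 0.59
grasp_force: 0.0
```

Run:
```python
from h import *
T=np.eye(4);T[:3,:3]=R.from_quat([.999385,.03505,-.000355,.00024]).as_matrix();T[:3,3]=[.4503467,-.28781388,.301079]
o,p=wrist("w2");W=T@np.array(p["tool_from_camera"])
for n,xy,z in(("footL",(63,106),.012),("footR",(148,101),.012),("hinge",(276,197),.05),("jawL",(249,30),.05),("jawR",(307,30),.05),("padL",(263,132),.05),("padR",(292,132),.05)): print(n,atz(p,xy,z,W).round(4))
print(o["t"],o["eef_pos"],o["tool_rot"])
find(p,dict(pickup=.055,knob=.128,dispenser=0,truffle_center=.115))
```

```text
footL [ 0.5066 -0.0094  0.012 ]
footR [ 0.5199 -0.1148  0.012 ]
hinge [ 0.4182 -0.2807  0.05  ]
jawL [ 0.6003 -0.2402  0.05  ]
jawR [ 0.6047 -0.3022  0.05  ]
padL [ 0.4946 -0.2608  0.05  ]
padR [ 0.4969 -0.2943  0.05  ]
3.775 [0.60063896 0.03100668 0.25109884] [ 4.08006466e-04  9.99367712e-01  3.55517943e-02 -2.82684118e-04]
pickup [359. 231.] 0.75 [ 0.5507 -0.0538  0.055 ]
pickup [272. 180.] 0.69 [0.6001 0.0431 0.055 ]
knob [271. 179.] 0.94 [0.6161 0.0422 0.128 ]
dispenser [350. 153.] 0.84 [ 0.6285 -0.0456  0.    ]
truffle_center [375. 171.] 0.7 [ 0.6265 -0.0442  0.115 ]
truffle_center [350. 154.] 0.62 [ 0.6388 -0.0213  0.115 ]
```

View pics/w2.png

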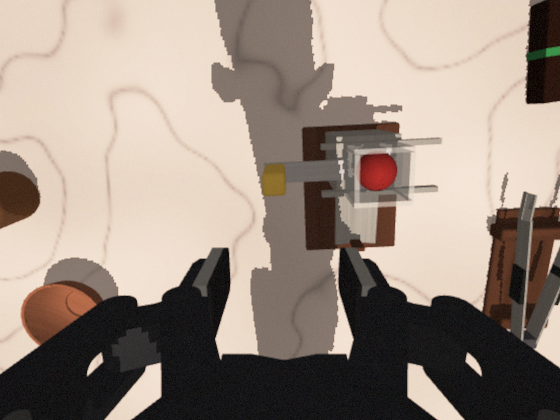

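The knob is at pixel (274,180) and the dispenser's yaw is about 7°, from the foot edge. I'll go lower over the knob, turn 3° and look again.

Request:
jog_arm:
  motion:
    - [0,0,-0.05,18,-6,66,50]
    - [0,0,-0.05,18,-6,66,50]
    - [0,0,-0.05,18,-6,66,50]
    - [0,0,-0.05,18,-6,66,50]

```text
t: 4.53
eef_pos: [0.6192, 0.0391, 0.1875]
tool_rot: [0.0, 0.998, 0.06, 0.002]
contact_force: [0.3, -0.2, -0.2]
gripper_width: 0.588
grasp_force: 0.0
```

Run:
```python
from h import *
o,p=wrist("w3")
print(o["t"],o["eef_pos"],o["tool_rot"])
find(p,dict(knob=.128,truffle_center=.115))
q=np.array(p["pixels"]);hsv=cv2.cvtColor(q,cv2.COLOR_RGB2HSV)
m=cv2.inRange(hsv,(18,130,90),(32,255,255));n,l,s,c=cv2.connectedComponentsWithStats(m)
for i in range(1,n):
  if s[i,4]>150: print(s[i],c[i])
# where would expected knob-top centre & TCP project
W=np.linalg.inv(p["TW"])
for P in([.618,.038,.148],[.62,.033,.148],[.616,.042,.148],o["eef_pos"]):
  v=np.array(p["camera_matrix"])@(W@np.r_[P,1])[:3]; print((v[:2]/v[2]).round(1))
```

```text
4.525 [0.61923716 0.03908149 0.18746675] [3.39458025e-05 9.98174400e-01 6.03780414e-02 1.53565897e-03]
knob [279. 227.] 0.77 [0.6162 0.0418 0.128 ]
[ 267  205   30   47 1308] [281.6353211  228.79892966]
[285.9 236.3]
[294.8 234. ]
[278.7 238.7]
[284.6 263.6]
```

View pics/w3.png

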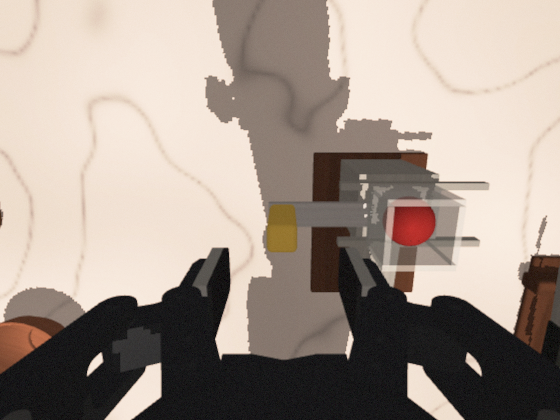

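The knob's top is centred at about (282,237), 2 mm from the tool axis, with its sides parallel to the tool. I'll descend and grip.

Request:
jog_arm:
  motion:
    - [0,0,0,-2,-1,50,50]
    - [0,0,0,-2,-1,75,50]
    - [0,0,0,-2,-1,75,50]
    - [0,0,0,-2,-1,75,10]
    - [0,0,0,-2,-1,75,10]
    - [0,0,0,-2,-1,75,10]
    - [0,0,0,-2,-1,75,10]
    - [0,0,0,-2,-1,75,10]
  grip_force: 50

```text
t: 5.68
eef_pos: [0.6175, 0.0403, 0.1122]
tool_rot: [-0.0, 0.998, 0.061, 0.002]
contact_force: [-0.9, -0.1, 7.8]
gripper_width: 0.208
grasp_force: 49.5
```

Request:
jog_arm:
  motion:
    - [0,0,0,0,-15,0,10]
    - [0,0,0,0,-30,0,10]
    - [0,0,0,0,-45,0,10]
    - [0,0,0,0,-56,0,10]
    - [0,0,0,0,-58,0,10]
    - [0,0,0,0,-58,0,10]
    - [0,0,0,0,-58,0,10]
    - [0,0,0,0,-58,0,10]
    - [0,0,0,0,-58,0,10]

```text
t: 6.8
eef_pos: [0.6109, 0.0949, 0.1122]
tool_rot: [0.001, 0.998, 0.06, 0.002]
contact_force: [0.0, -6.1, 8.0]
gripper_width: 0.205
grasp_force: 50.4
```

Run:
```python
from h import *
o,p=wrist("w4")
def red(p,T=None,zs=(.055,.115)):
  hsv=cv2.cvtColor(np.array(p["pixels"]),cv2.COLOR_RGB2HSV)
  m=cv2.inRange(hsv,(0,190,80),(5,255,255))|cv2.inRange(hsv,(172,190,80),(180,255,255))
  n,l,s,c=cv2.connectedComponentsWithStats(m)
  for i in range(1,n):
    if s[i,4]>25: print(s[i],c[i].round(1),[atz(p,c[i],z,T).round(4) for z in zs])
red(p,p["TW"])
t=bot.read_camera("top");red(t)
for q in (t,p):print(bot.tip_of("truffle_center",q)[:2])
print(bot.get_obs()["contact_force"])
```

```text
[ 465  307   49   42 1096] [492.1 326.4] [array([ 0.5536, -0.0578,  0.055 ]), array([ 0.5909, -0.0092,  0.115 ])]
[303 206  10  12  84] [307.1 211.5] [array([ 0.5507, -0.0555,  0.055 ]), array([ 0.5429, -0.0549,  0.115 ])]
[{'xy': [306.5, 211.6], 'score': 0.6}]
[{'xy': [484.7, 328.3], 'score': 0.73}]
[-1.00034789 -6.11069536  8.50552199]
```

The truffle is in the trough at about (0.552, -0.056). Now I'll return the slide home and release it.

Request:
jog_arm:
  motion:
    - [0,0,0,0,15,0,10]
    - [0,0,0,0,30,0,10]
    - [0,0,0,0,45,0,10]
    - [0,0,0,0,58,0,10]
    - [0,0,0,0,58,0,10]
    - [0,0,0,0,58,0,50]
    - [0,0,0,0,58,0,50]
    - [0,0,0,0,58,0,50]
    - [0,0,0,0,58,-60,50]
    - [0,0,0,0,58,-120,50]

```text
t: 8.25
eef_pos: [0.6156, 0.04, 0.2309]
tool_rot: [-0.0, 0.998, 0.061, -0.001]
contact_force: [1.7, 0.3, -0.5]
gripper_width: 0.588
grasp_force: 0.0
```

Run:
```python
from h import *
o,p=wrist("w5")
print(o["t"],o["eef_pos"],o["tool_rot"],o["contact_force"])
find(p,dict(knob=.128,truffle_center=.055,pickup=.055,dispenser=0))
hsv=cv2.cvtColor(np.array(p["pixels"]),cv2.COLOR_RGB2HSV)
for m in(cv2.inRange(hsv,(0,190,80),(5,255,255))|cv2.inRange(hsv,(172,190,80),(180,255,255)),cv2.inRange(hsv,(18,130,90),(32,255,255))):
  n,l,s,c=cv2.connectedComponentsWithStats(m)
  for i in range(1,n):
    if s[i,4]>150: print(s[i],c[i].round(1),[atz(p,c[i],z,p["TW"]).round(4) for z in(.055,.14)])
```

```text
8.25 [0.61559211 0.03999507 0.23093474] [-2.01763735e-05  9.98140359e-01  6.09482063e-02 -1.06777555e-03] [ 1.72674352  0.34859922 -0.51553765]
knob [283. 202.] 0.68 [0.617 0.041 0.128]
truffle_center [365. 253.] 0.9 [ 0.5533 -0.0526  0.055 ]
pickup [366. 255.] 0.63 [ 0.5517 -0.054   0.055 ]
dispenser [364. 174.] 0.88 [ 0.6272 -0.0501  0.    ]
[356 241  26  25 321] [370.7 251.9] [array([ 0.5555, -0.0579,  0.055 ]), array([ 0.5897, -0.0294,  0.14  ])]
[272 187  25  37 845] [283.9 205.1] [array([0.5947, 0.0374, 0.055 ]), array([0.6184, 0.0405, 0.14  ])]
```

View pics/w5.png

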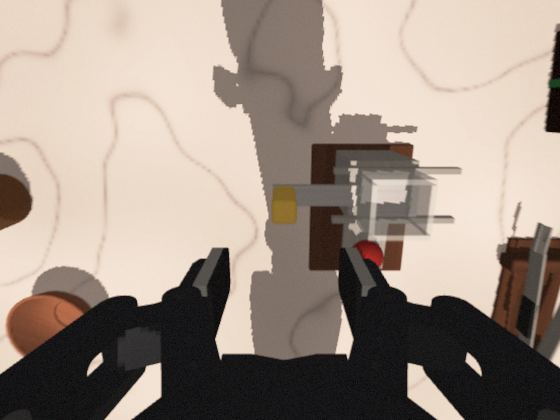

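The slide is home and the truffle lies in the trough at about (0.553, -0.053), pixel (366,254). Next, the tongs.

Request:
jog_arm:
  motion:
    - [0,0,0.06,-173,299,0,80]
    - [0,0,0.06,-173,299,30,80]
    - [0,0,0.06,-173,299,61,80]
    - [0,0,0.06,-173,299,61,80]
    - [0,0,0.06,-173,299,61,80]
    - [0,0,0.06,-173,299,61,80]
    - [0,0,0.06,-173,299,61,80]
    - [0,0,0.06,-173,299,61,80]
    - [0,0,0.06,-173,299,61,80]

```text
t: 9.62
eef_pos: [0.4815, -0.276, 0.169]
tool_rot: [-0.0, 0.999, 0.032, -0.0]
contact_force: [-0.7, -0.4, -0.2]
gripper_width: 0.939
grasp_force: 0.0
```

Run:
```python
from h import *
o,p=wrist("w6")
print(o["t"],o["eef_pos"],o["tool_rot"],o["contact_force"])
find(p,dict(tongs_grip=.04,tongs_jaws=.04,rest=0))
```

```text
9.625 [ 0.48151013 -0.27602962  0.16899121] [-4.37937668e-04  9.99479280e-01  3.22640346e-02 -9.25369098e-05] [-0.71813413 -0.35017983 -0.24483509]
rest [287. 171.] 0.63 [ 0.4966 -0.278   0.    ]
```

View pics/w6.png

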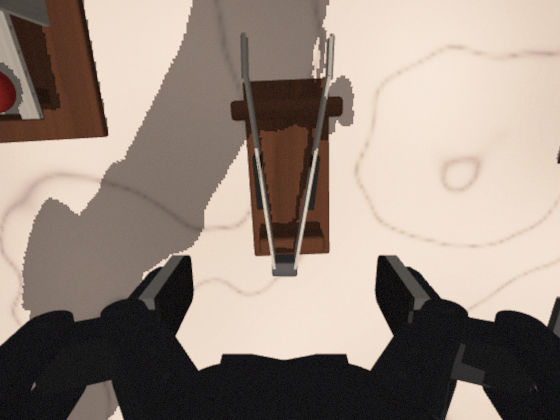

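Pads are at rows 153–208, columns 256 and 318; the hinge is at (285,268), and the jaw tips at (244,35) and (331,35).

Run:
```python
from h import *
o,p=wrist()
for n,xy,z in(("hinge",(285,270),.05),("jawtip",(287.5,35),.05),("padsmid",(287,181),.045),("padtop",(287,153),.045),("padbot",(287,208),.045),("padL",(256,181),.045),("padR",(318,181),.045)): print(n,atz(p,xy,z,p["TW"]).round(4))
```

```text
hinge [ 0.4184 -0.2818  0.05  ]
jawtip [ 0.6027 -0.2718  0.05  ]
padsmid [ 0.4956 -0.2785  0.045 ]
padtop [ 0.5183 -0.277   0.045 ]
padbot [ 0.4727 -0.28    0.045 ]
padL [ 0.494  -0.2532  0.045 ]
padR [ 0.4972 -0.3038  0.045 ]
```

Request:
jog_arm:
  motion:
    - [0,0,0.01,14,3,50,80]
    - [0,0,0.01,14,3,100,80]
    - [0,0,0.01,14,3,140,80]
    - [0,0,0.01,14,3,151,80]
    - [0,0,0.01,14,3,151,80]
    - [0,0,0.01,14,3,151,52]
    - [0,0,0.01,14,3,151,47]
    - [0,0,0.01,14,3,151,47]
    - [0,0,0.01,14,3,151,47]
    - [0,0,0.01,14,3,151,47]
  grip_force: 25

```text
t: 11.12
eef_pos: [0.4968, -0.2807, 0.0207]
tool_rot: [0.001, 1.0, 0.026, 0.002]
contact_force: [-0.8, 0.3, 7.8]
gripper_width: 0.555
grasp_force: 10.5
```

Request:
jog_arm:
  motion:
    - [0,0,0,0,0,-15,47]
    - [0,0,0,0,0,-40,47]
    - [0,0,0,0,0,-80,47]
    - [0,0,0,0,0,-110,47]
    - [0,0,0,0,0,-110,47]
    - [0,0,0,0,0,-110,47]

```text
t: 11.88
eef_pos: [0.4945, -0.2798, 0.1284]
tool_rot: [0.0, 1.0, 0.026, -0.0]
contact_force: [-1.1, 0.5, -0.5]
gripper_width: 0.552
grasp_force: 7.3
```

Run:
```python
from h import *
o,p=wrist("w7")
print(o["t"],o["eef_pos"],o["tool_rot"],o["contact_force"],o["torque"],o["gripper_width"],o["grasp_force"])
W=np.array(p["TW"]);K=np.array(p["camera_matrix"])
print(bot.tip_of("tongs_jaws",p)[:2],bot.tip_of("tongs_grip",p)[:2])
# expected jaw tip centre / jaw centre in tool frame
T=W@np.linalg.inv(np.array(p["tool_from_camera"]))
for x in(95,110):
  for y in(-28,28):
    v=K@(np.linalg.inv(W)@(T@[x/1000,y/1000,-.022-.010,1]))[:3];print(x,y,(v[:2]/v[2]).round(1))
```

```text
11.875 [ 0.49452466 -0.2797697   0.12840695] [ 2.25020229e-05  9.99665707e-01  2.58547316e-02 -8.03438627e-05] [-1.13015268  0.54097732 -0.53996575] [ 0.01922137 -0.02329396  0.02507129] 0.5518894330666172 7.346610031017917
[] []
95 -28 [191.2  18.7]
95 28 [379.   18.7]
110 -28 [187.2 -39.7]
110 28 [383.  -39.6]
```

View pics/w7.png

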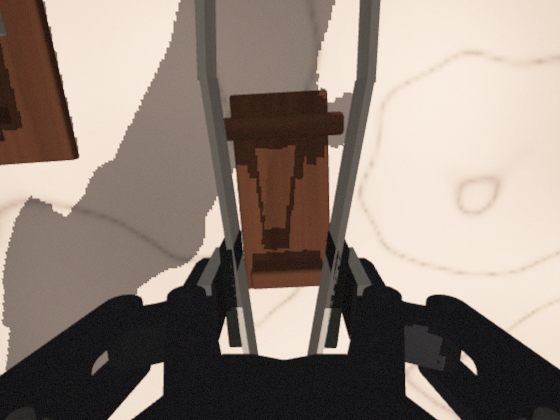

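The tongs are held level and centred: the jaw arms are at columns 215 and 360, mid 287, and the tool axis is at about 285. I'll carry them above the trough and turn to the dispenser's yaw.

Request:
jog_arm:
  motion:
    - [0,0,0,-6,-15,-20,47]
    - [0,0,-0.01,-12,-50,-40,47]
    - [0,0,-0.03,-23,-90,-40,47]
    - [0,0,-0.05,-23,-130,-40,47]
    - [0,0,-0.07,-23,-170,-40,47]
    - [0,0,-0.07,-23,-205,-40,47]
    - [0,0,-0.07,-23,-217,-40,47]
    - [0,0,-0.07,-23,-217,-40,47]
    - [0,0,-0.07,-23,-217,-40,47]

```text
t: 13.15
eef_pos: [0.4607, -0.0659, 0.168]
tool_rot: [0.0, 0.998, 0.06, -0.0]
contact_force: [0.9, -0.4, -1.6]
gripper_width: 0.55
grasp_force: 7.3
```

```bash
cat > chk.py <<'E'
from h import *
import sys
o,p=wrist(sys.argv[1])
print(o["t"],o["eef_pos"].round(4),o["tool_rot"].round(4),o["contact_force"].round(2),o["gripper_width"],o["grasp_force"])
yaw=2*np.arctan2(o["tool_rot"][2],o["tool_rot"][1]);print("yaw",np.degrees(yaw))
hsv=cv2.cvtColor(np.array(p["pixels"]),cv2.COLOR_RGB2HSV)
m=cv2.inRange(hsv,(0,190,80),(5,255,255))|cv2.inRange(hsv,(172,190,80),(180,255,255))
n,l,s,c=cv2.connectedComponentsWithStats(m)
for i in range(1,n):
  if s[i,4]>100:
    P=atz(p,c[i],.055,p["TW"]); d=P-o["eef_pos"]; e=R.from_quat(np.roll(o["tool_rot"],-1)).inv().apply(d)
    print(s[i],c[i].round(1),P.round(4),"tool mm",(e*1000).round(1))
print([q["xy"] for q in bot.tip_of("truffle_center",p)[:1]])
s=bot.read_camera("scene");im=s["pixels"][170:290,180:330,::-1]
cv2.imwrite(f"pics/{sys.argv[1]}s.png",np.hstack([cv2.resize(im,None,fx=3.2,fy=3.2,interpolation=cv2.INTER_CUBIC)]))
a=cv2.imread("pics/%s.png"%sys.argv[1])[0:384,150:430];b=cv2.imread("pics/%ss.png"%sys.argv[1])
cv2.imwrite(f"pics/{sys.argv[1]}c.png",np.hstack([a,b]))
E
python3 chk.py w8
```

```text
13.15 [ 0.4607 -0.0659  0.168 ] [ 2.000e-04  9.982e-01  5.990e-02 -3.000e-04] [ 0.87 -0.44 -1.6 ] 0.550324087390024 7.348435575695476
yaw 6.864309537729848
[ 260   54   45   49 1249] [281.5  77.5] [ 0.5521 -0.0531  0.055 ] tool mm [ 92.3  -1.8 113. ]
[[284.0, 77.9]]
```

View pics/w8c.png

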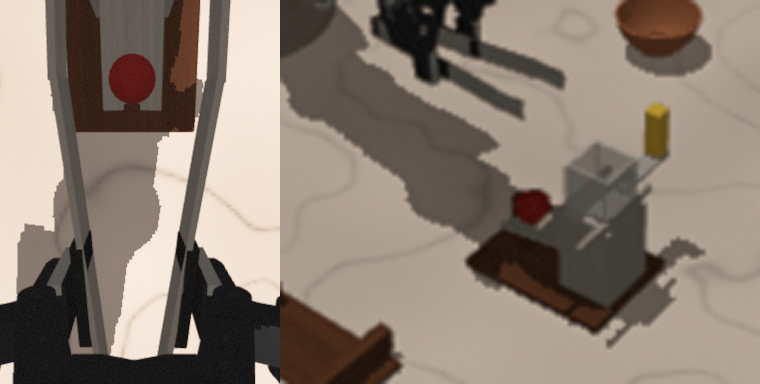

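Everything lines up: the truffle is seen at tool (92.3, -1.8) mm, between the jaws. I'll correct sideways by about 2 mm and descend.

Request:
jog_arm:
  motion:
    - [0,0,0,-1,-2,20,47]
    - [0,0,0,-1,-2,50,47]
    - [0,0,0,-1,-2,80,47]
    - [0,0,0,-1,-2,105,47]
    - [0,0,0,-1,-2,122,47]
    - [0,0,0,-1,-2,130,47]
    - [0,0,0,-1,-2,130,47]
    - [0,0,0,-1,-2,130,47]

```text
t: 14.3
eef_pos: [0.4601, -0.0627, 0.0389]
tool_rot: [0.0, 0.998, 0.061, 0.001]
contact_force: [-0.0, 0.3, -0.2]
gripper_width: 0.552
grasp_force: 7.4
```

```bash
python3 chk.py w9
```

```text
14.3 [ 0.4601 -0.0627  0.0389] [1.000e-04 9.982e-01 6.070e-02 6.000e-04] [-0.04  0.32 -0.21] 0.5515017407282593 7.351032112710527
yaw 6.962707375160554
[ 241    0   97   91 5374] [289.5  40.5] [ 0.5518 -0.0531  0.055 ] tool mm [ 92.2   1.6 -16. ]
[[288.4, 41.8]]
```

View pics/w9c.png

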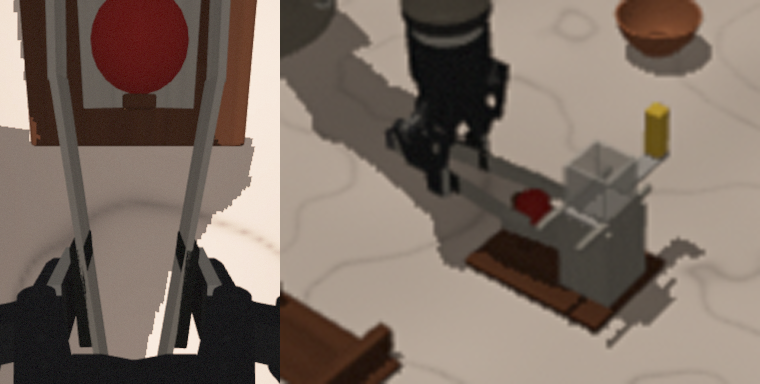

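No contact so far, and the truffle (column 289) sits between the jaws (217 to 357). I'll nudge 1 mm and squeeze.

Request:
jog_arm:
  motion:
    - [0,0,0,-1,1,0,44]
    - [0,0,0,-1,1,0,41]
    - [0,0,0,-1,1,0,39]
    - [0,0,0,-1,1,0,36]
    - [0,0,0,-1,1,0,32]
    - [0,0,0,-1,1,0,30]
    - [0,0,0,-1,1,0,30]
    - [0,0,0,-1,1,0,30]
    - [0,0,0,-1,1,0,30]
  grip_force: 40

```text
t: 15.58
eef_pos: [0.4587, -0.0636, 0.0383]
tool_rot: [-0.0, 0.998, 0.061, -0.0]
contact_force: [-0.2, 0.8, -0.7]
gripper_width: 0.423
grasp_force: 39.7
```

Grip is 40 N at 36 mm, so the jaws are on the truffle. Lifting gently.

Request:
jog_arm:
  motion:
    - [0,0,0,0,0,-4,30]
    - [0,0,0,0,0,-12,30]
    - [0,0,0,0,0,-25,30]
    - [0,0,0,0,0,-45,30]
    - [0,0,0,0,0,-70,30]
    - [0,0,0,0,0,-95,30]
    - [0,0,0,0,0,-120,30]
    - [0,0,0,0,0,-140,30]
    - [0,0,0,0,0,-150,30]
    - [0,0,0,0,0,-150,30]

```text
t: 16.82
eef_pos: [0.4589, -0.0636, 0.189]
tool_rot: [0.0, 0.998, 0.061, 0.001]
contact_force: [0.7, 0.2, -1.5]
gripper_width: 0.423
grasp_force: 40.3
```

Run:
```python
from h import *
o,p=wrist("w10");s=bot.read_camera("scene")
print(o["t"],o["eef_pos"].round(4),o["contact_force"].round(2),o["gripper_width"],o["grasp_force"])
rs=[]
for n,q,T in(("w",p,p["TW"]),("s",s,np.array(s["T"])),):
  hsv=cv2.cvtColor(np.array(q["pixels"]),cv2.COLOR_RGB2HSV)
  m=cv2.inRange(hsv,(0,190,60),(5,255,255))|cv2.inRange(hsv,(172,190,60),(180,255,255))
  k,l,st,c=cv2.connectedComponentsWithStats(m)
  for i in range(1,k):
    if st[i,4]>25: print(n,st[i],c[i].round(1))
  r=bot.tip_of("truffle_center",q)[:1]; print(r)
  if r: rs.append(ray(q,r[0]["xy"],T))
if len(rs)==2: print(tri(rs).round(3))
for k in("knob",): print([(q["xy"],atz(p,q["xy"],.128,p["TW"]).round(3)) for q in bot.tip_of(k,p)[:1]],[atz(s,q["xy"],.128).round(3) for q in bot.tip_of(k,s)[:1]])
```

```text
16.825 [ 0.4589 -0.0636  0.189 ] [ 0.66  0.19 -1.54] 0.42254169738571795 40.31858146190643
w [ 240    0   95   89 5547] [287.2  39.7]
[{'xy': [286.0, 40.2], 'score': 0.84}]
s [253 186  10  11  54] [258.4 190.1]
[{'xy': [259.3, 191.2], 'score': 0.41}]
[ 0.553 -0.051  0.203]
[] [array([0.618, 0.033, 0.128])]
```

Request:
jog_arm:
  motion:
    - [0,0,0,0,0,0,30]
    - [0,0,0,0,0,0,30]
    - [0,0,0,0,0,0,30]
    - [0,0,0,0,0,0,30]

```text
t: 17.62
eef_pos: [0.4587, -0.0636, 0.1883]
tool_rot: [0.0, 0.998, 0.061, 0.0]
contact_force: [-0.2, 0.5, -1.0]
gripper_width: 0.422
grasp_force: 40.3
```

Run:
```python
from h import *
o,p=wrist(); print(o["grasp_force"],o["eef_pos"],[q["xy"] for q in bot.tip_of("truffle_center",p)[:1]])
print(bot.hand_in())
```

```text
40.32706260681152 [ 0.45870646 -0.06359574  0.1883287 ] [[287.6, 35.5]]
the job is handed in; nothing more can be done
None
```

I dispensed one truffle with the slide back home and handed the job in with the tongs holding it still about 20 cm above the counter; the hand-in returned no verdict.

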